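# Fit the keyed collar on the ring roller's spindle

## Robot

A 6-joint arm with a two-finger parallel gripper is mounted at the origin on the work surface. World frame = base frame: x ahead of the robot, y to its left, z up, the work surface at z = 0. Lengths are in m, angles in rad, forces in N, time in s.
With the tool pointing down it reaches from about 0.25 to 0.8 m from the base axis. Payload 8.5 kg.
Tool frame: the origin (TCP) lies midway between the tips of the shut fingers; the grasp point (between the pads) lies 19 mm behind it; y points along the fingers, x is the direction in which the jaws open and shut, and the axes are right-handed (so a half turn about y gives the same grasp; the last joint's range is limited). The gripper opens to 85 mm and grips with 20 to 120 N. Pads are 22 mm wide; open, the fingers measure 114 mm over their backs; the gripper's body (76 mm by 85 mm) begins 54 mm behind the grasp point. The pads swing forward as they close: fully open they stand 13 mm farther back than shut.
Start: joints at [1.179, 0.238, -0.013, 1.319, 0, 1.571], TCP at [0.2, 0.485, 0.231] pointing down, gripper open.
Joint ranges: [-2.66, 2.66], [-1.03, 1.9], [-1.14, 1.46], [-1.82, 2.27], [-1.45, 1.34], [-3.14, 3.14]. Speed limits (rad/s): [2.22, 2.22, 2.79, 3.14, 3.14, 3.14].

## Interface

Orientations are given as a rotation vector (axis times angle).
In Python, from bench import robot gives the robot as it stands.
- The arm moves only by the shell command python3 -m crank 'ROWS'. ROWS is JSON, a list of rows, each a list of 5 numbers: the shift along the tool's x, y, z scaled (see below), then the turn about the tool's y scaled (see below), then the opening in per cent of the stroke, from 0 (shut) to 100 (fully open). In form: [[x, y, z, yaw, claw], ...]. A call has exactly 5 rows; each row is the pose to reach, as a shift and turn from the pose commanded when the call began, along the tool's axes at that moment; what a row does not reach only later rows make up. The controller multiplies each number of a shift by 0.3 m and each number of a turn by 90 degrees. A row lasts 1/8 s, in which the tool goes at most 62.5 mm and 10.7 degrees, less where a joint would pass 70% of its speed; a pose out of reach is approached as far as the arm can. A call with a number of a shift or a turn outside -1 to 1 is refused whole. A call with a gripper value outside its range is refused whole. The fingers move at their own pace and stop on an object; the grip force is fixed at half the most. Time passes only in rows, so rows that repeat a pose let the fingers close, or fill a call up. It gives the time, the measured TCP pose, the force and the opening at its end, in the units of the state.
- robot.observe(): the state, without advancing time (a new reading comes with each control period).
- robot.grab_frame(name): name is "side" or "top" or "wrist"; returns a dict with "pixels" (420x560x3 uint8, red, green, blue), "fovy" (degrees; the focal length in pixels is half the picture's height over the tangent of half this angle, whatever the lens; pixels are square), "cx", "cy" (the principal point, pixels), "xyz" and "attitude" of the camera in the world. Camera axes: x right, y down, z forward; pixel columns grow to the right and rows downward; lengths in m; the calibration is good to about 2 mm. A picture is of the moment at which its call begins. There is no depth.
- robot.close_job(): hands the job in, once; it reports no verdict.
The state is a dict: "time_s": time; "q": joint angles; "qd": joint speeds; "effort": joint torques, N m; "tool_pos": TCP position; "tcp_rot": TCP orientation; "ft_force": force on the tool from outside, world axes, zero at the start; "ft_torque": the same for the moment, N m; "opening": finger opening in m.
Only numpy, scipy, OpenCV 4.12 (cv2) and the standard library are available. Lean on these libraries where they do the work, as an engineer would, in place of code of your own. Each camera call takes 0.05 s, during which the arm holds its last target.

## Task

Fit the keyed collar on the ring roller's empty spindle: set it over the spindle and, with a light hand, turn it until its tab drops into the keyway and it sits fully home on the shoulder. Then lay the brass clamp washer flat on top of it, over the threaded nose, ready for the nut. Do not force the tab against the spindle, let go of both parts, and leave the other things on the bench alone.

Things in the scene. Friction and masses are not known exactly. Their poses are not given: they have to be found in the camera images.
- roller: Bench-top ring roller, bolted down: green housing, dark steel deck 240 x 280 mm, deck top 120 mm above the bench. Origin on the bench under its centre; x points to the black handwheel side (wheel out to x = 218 mm, 112 mm high), z up. Two fixed rolls 72 mm wide at x = -50, y = +-80 mm reach 196 mm with their nuts. The empty spindle stands at x = 55, y = 0, nearer the handwheel.
- spindle_seat (a point): On the spindle's axis at the top of its shoulder (steel disc 64 mm wide, 134 mm above the bench), where the collar's underside comes to rest; axes parallel to the roller's. Above it rises a bright steel land 40 mm in diameter and 32 mm high, top edge bevelled 2.5 mm, with one keyway. The drive gear holds the spindle: a light hand does not turn it.
- spindle_nose (a point): End of the threaded nose, on the axis, 56 mm above the seat; the nose is 20 mm in diameter and 24 mm long, on top of the land. The keyway in the land, open at the land's top, is 10.4 mm wide, 7.5 mm deep, 16 mm long. Its direction is not measured: it faces the handwheel (roller's +x), but up to 60 degrees off to either side.
- collar: Blackened steel keyed collar, 0.3 to 0.5 kg, lying flange down. Origin at the centre of its underside, z up along the bore, x towards the tab. Flange 76 mm wide, 10 mm thick; on it a round hub 52 mm wide; total height 34 mm; bore 42 mm. Home on the seat, the hub's top is 2 mm above the land's top.
- collar_tab (a point): Centre of the top of the collar's tab (red paint mark), 18 mm from the axis. The tab is 8.6 mm wide, stands in to 14.2 mm from the axis and fills only the upper end of the bore, 24 to 34 mm above the underside. Away from the keyway it rides on the land's top with the collar's underside 8 mm above the seat; over the keyway it drops in.
- washer: Flat brass-coloured clamp washer, 56 mm wide, 6 mm thick, hole 25 mm, lying flat on the bench, 0.09 kg. Origin at the centre of its underside, z up. It goes over the 20 mm nose onto the hub's top.
- hex_nut: Dark steel hexagon nut, 35 mm over corners, 16 mm high (leave alone). Origin under its centre.
- plain_roll: White plastic roll with a plain bore, 60 mm wide, 40 mm high (leave alone). Origin under its centre.
- wrench: Steel spanner 210 mm long lying flat (leave alone). Origin near its middle, x along it.
- rivet_bowl: Steel bowl of rivets, 110 mm wide, 35 mm high (leave alone). Origin under its centre.
- bar_clamp: Black and orange one-hand bar clamp, 240 mm long, lying flat, 26 mm high (leave alone). Origin under the bar's middle, x along the bar.
- try_square: Try square with a 110 mm stock and a 200 mm blade, lying flat, 18 mm high (leave alone). Origin under the stock's middle, x along the blade.
- drill: Red and grey cordless drill standing on its battery, 216 mm high (leave alone). Origin under the battery's centre.
There are look-alikes about, which are no part of the job. Of the things that look like the washer, take the one that is farthest to the robot's left at the start.

How it is judged:
By the outcome, as a careful person would: the job done as asked, in the order asked, and still so for the second after the job is handed in, with the robot touching nothing.
It also fails if it takes over 72 s, if anything falls off the work surface, if the arm or the gripper's body presses on something with over 40 N, if the wrist force passes 120 N, or if a joint passes its speed limit or range.

## Working session

There is one attempt and no reset: what is moved stays moved. The work goes in short steps, Python scripts to look and compute and a shell command to move; the robot and the scene stay as the last step left them, time stands still between calls to the robot, and variables do not carry over. Pictures are saved under pics/ and viewed, and the job is handed in when it is done.

```bash
ls; mkdir -p pics; python3 - <<'E'
from bench import robot
import cv2
print(robot.observe())
for n in ("side","top","wrist"):
    f=robot.grab_frame(n)
    print(n,f["fovy"],f["cx"],f["cy"],f["xyz"],f["attitude"])
    cv2.imwrite(f"pics/{n}0.png",cv2.cvtColor(f["pixels"],cv2.COLOR_RGB2BGR))
E
```

```text
pics
{'time_s': 0.0, 'q': array([ 1.17898503e+00,  2.38773632e-01, -1.42624173e-02,  1.31915010e+00,
       -1.20402425e-05,  1.57080029e+00]), 'qd': array([-1.56750889e-03,  6.69810337e-04,  8.52409749e-04,  9.30998315e-04,
        1.87014971e-05,  7.56184301e-04]), 'effort': array([ 1.08209551e-03, -5.38782263e+01,  3.46441412e+01,  1.80975592e-02,
        1.26795603e-04,  1.25611734e-05]), 'tool_pos': array([0.20032947, 0.48484549, 0.23067817]), 'tcp_rot': array([-1.37026442, -0.91508007,  0.91697256]), 'ft_force': array([-0.10410881,  0.26687892,  0.9102016 ]), 'ft_torque': array([-0.04368604, -0.0217908 ,  0.04679399]), 'opening': 0.08563629050551669}
side 56.79536617346475 278.5710127549286 207.45614101458798 [ 0.00890626 -1.21665985  0.96178979] [-2.12931166  0.39673304 -0.23416282]
top 56.63383416853117 277.33868963866206 214.14336420596075 [ 0.31370051 -0.04691285  1.36315675] [-2.20172142  2.13646191 -0.16155693]
wrist 62.178216192948945 276.75054324447524 211.12592491367423 [0.13019674 0.51383204 0.37232694] [2.39016773 1.60076268 0.24457352]
```

View pics/side0.png

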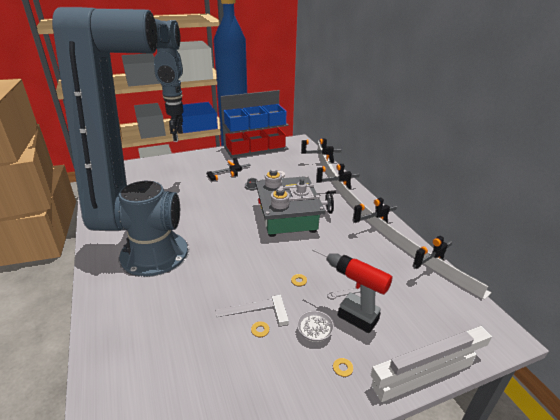

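View pics/top0.png

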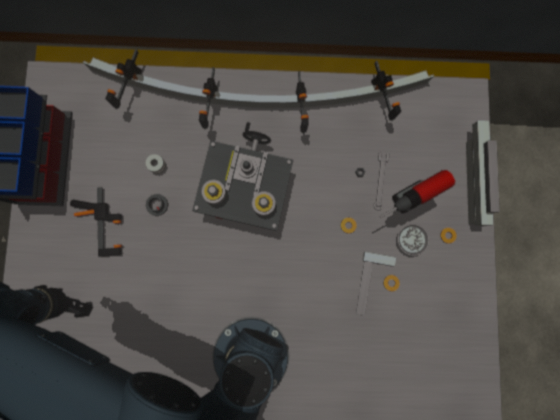

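View pics/wrist0.png

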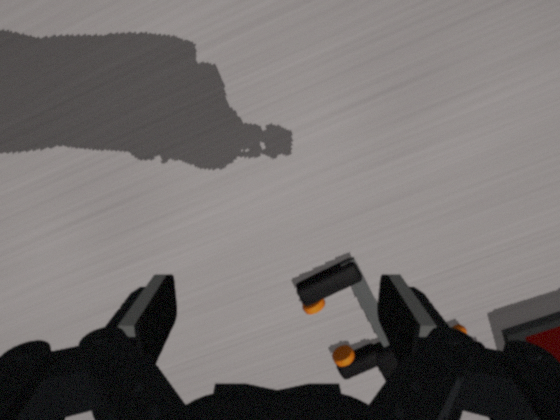

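```bash
cat > h.py <<'E'
import numpy as np, cv2, pickle
from scipy.spatial.transform import Rotation as R
def foc(f): return f["pixels"].shape[0]/2/np.tan(np.radians(f["fovy"])/2)
def proj(f,P):
    M=R.from_rotvec(f["attitude"]).as_matrix(); c=(np.atleast_2d(P)-f["xyz"])@M
    return c[:,:2]/c[:,2:]*foc(f)+[f["cx"],f["cy"]]
def ray(f,u,v,z):
    M=R.from_rotvec(f["attitude"]).as_matrix()
    d=M@np.array([(u-f["cx"])/foc(f),(v-f["cy"])/foc(f),1])
    return f["xyz"]+d*(z-f["xyz"][2])/d[2]
def grab(n,tag):
    from bench import robot
    f=robot.grab_frame(n); pickle.dump(f,open(f"pics/{tag}.pkl","wb"))
    cv2.imwrite(f"pics/{tag}.png",cv2.cvtColor(f["pixels"],cv2.COLOR_RGB2BGR)); return f
def load(tag): return pickle.load(open(f"pics/{tag}.pkl","rb"))
def crop(f,u0,v0,u1,v1,s,name,gain=1):
    im=f["pixels"][v0:v1,u0:u1,::-1]
    im=np.clip(im.astype(float)*gain,0,255).astype(np.uint8)
    im=cv2.resize(im,None,fx=s,fy=s,interpolation=cv2.INTER_CUBIC)
    cv2.imwrite(f"pics/{name}.png",im)
E
python3 - <<'E'
from h import *
f=grab("top","t1"); s=grab("side","s1")
for n,u,v,z in [("collar",157,205,.034),("plain",154,162,.04),("washA",348.5,225,.006),("B",391.5,283,.006),("C",448,236,.006),("spnose",247,167,.19),("base",250,370,.2)]:
    print(n,ray(f,u,v,z).round(4))
crop(f,180,120,300,240,6,"c1",2)
crop(f,130,140,190,220,7,"c2",2)
crop(s,240,150,360,250,6,"c3",1.3)
print([proj(f,[0.35,y,.1]).round(1) for y in (-.3,.3)])
E
```

```text
collar [0.4976 0.3341 0.034 ]
plain [0.6461 0.3525 0.04  ]
washA [ 0.4522 -0.3301  0.006 ]
B [ 0.2551 -0.4808  0.006 ]
C [ 0.4242 -0.683   0.006 ]
spnose [0.6028 0.0229 0.19  ]
base [ 0.0069 -0.0088  0.2   ]
[array([[345.1, 253.3]]), array([[158.9, 247.9]])]
```

View pics/c1.png

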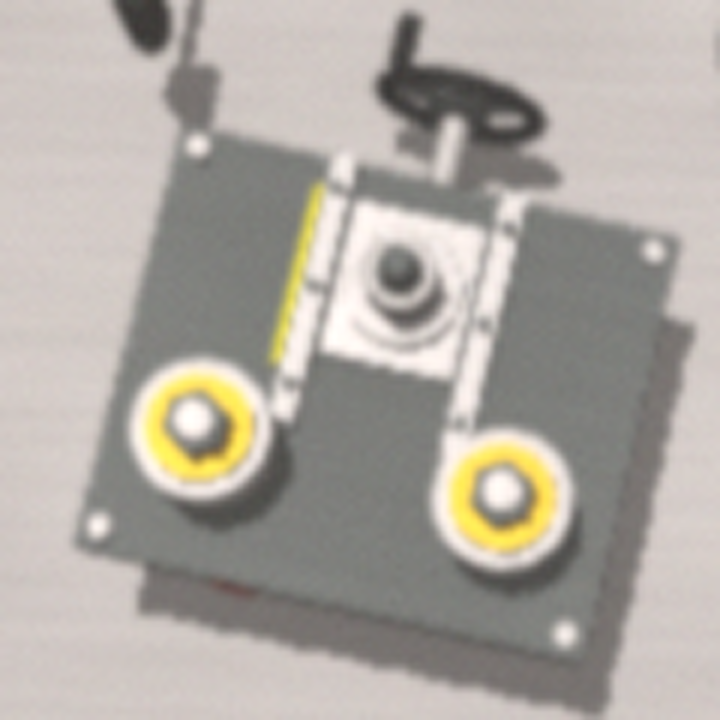

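View pics/c2.png

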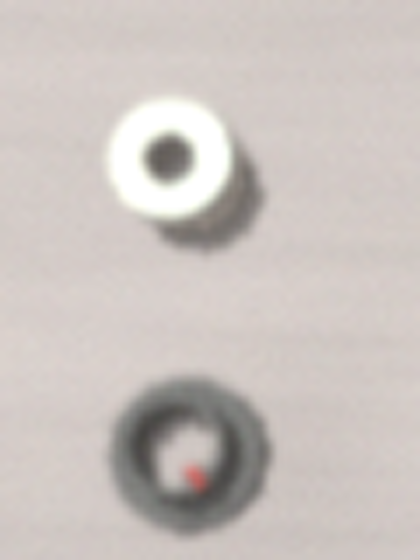

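View pics/c3.png

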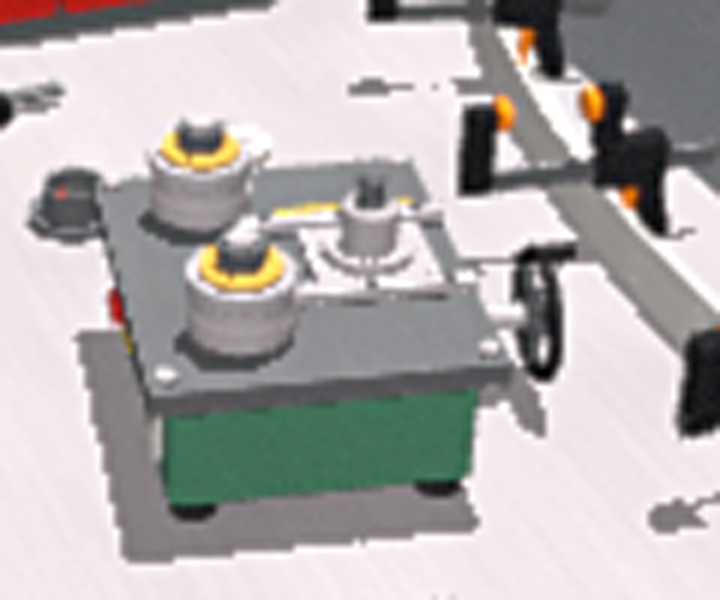

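```bash
python3 - <<'E'
from h import *
from bench import robot
o=robot.observe(); T=R.from_rotvec(o["tcp_rot"]).as_matrix(); print("tool axes cols\n",T.round(3))
w=grab("wrist","w1"); C=R.from_rotvec(w["attitude"]).as_matrix()
print("cam in tool",(T.T@(w["xyz"]-o["tool_pos"])).round(4)); print((T.T@C).round(4))
f=load("t1")
def c1(u,v): return 180+(u+.5)/6-.5,120+(v+.5)/6-.5
B=np.array([ray(f,*c1(u,v),.122)[:2] for u,v in [(198,147),(653,250),(565,634),(98,525)]]);print(B.round(4),B.mean(0))
x=B[0]+B[1]-B[2]-B[3]; yaw=np.arctan2(x[1],x[0]); print("yaw",np.degrees(yaw))
print("spindle",B.mean(0)+.055*np.array([np.cos(yaw),np.sin(yaw)]))
print("land top",ray(f,*c1(400,285),.166),"shoulder",ray(f,*c1(412,293),.134), "nose", ray(f,*c1(398,265),.19))
def c2(u,v): return 130+(u+.5)/7-.5,140+(v+.5)/7-.5
print("flange",ray(f,*c2(189,455),.01),"tab",ray(f,*c2(196,478),.034))
E
```

```text
tool axes cols
 [[ 0.382 -0.    -0.924]
 [ 0.924 -0.001  0.382]
 [-0.001 -1.     0.   ]]
cam in tool [-0.0002 -0.1416  0.0759]
[[ 1.000e+00  1.000e-03 -0.000e+00]
 [ 3.000e-04 -3.009e-01  9.537e-01]
 [ 1.000e-03 -9.537e-01 -3.009e-01]]
[[ 0.6921  0.142 ]
 [ 0.6435 -0.1073]
 [ 0.4321 -0.0656]
 [ 0.4827  0.185 ]] [0.56261256 0.03850918]
yaw -11.373342568770198
spindle [0.61653252 0.02766311]
land top [0.60833615 0.02664995 0.166     ] shoulder [0.61205008 0.02202581 0.134     ] nose [0.61287623 0.02659887 0.19      ]
flange [0.50240239 0.34254463 0.01      ] tab [0.48784016 0.33150007 0.034     ]
```

```bash
cat >> h.py <<'E'
def delta(x,y,z,psi=None):
    """units for the move to TCP world x,y,z, tool-x heading psi deg (uses measured pose)"""
    from bench import robot
    o=robot.observe(); T=R.from_rotvec(o["tcp_rot"]).as_matrix()
    d=T.T@(np.array([x,y,z])-o["tool_pos"])
    p0=np.degrees(np.arctan2(T[1,0],T[0,0]))
    print("from",o["tool_pos"].round(4),"psi",p0.round(2),"t",o["time_s"],"q",np.degrees(o["q"]).round(1),"F",o["ft_force"].round(1))
    print("units xyz",(d/.3).round(4), "yaw", None if psi is None else round(-((psi-p0+180)%360-180)/90,4))
E
python3 -m crank '[[-0.02,0,-0.2,0,100],[-0.03,0,-0.4,0,100],[-0.04,0,-0.6,0,100],[-0.05,0,-0.8,0,100],[-0.056,0,-1,0,100]]'; python3 -c "
from h import *
delta(.572,.313,.231)"
```

```text
time_s: 0.92
tool_pos: [0.473, 0.354, 0.2314]
tcp_rot: [-1.369, -0.916, 0.916]
ft_force: [-0.3, 0.6, 0.3]
opening: 0.0855
from [0.473  0.354  0.2314] psi 67.55 t 0.925 q [36.8 20.2  8.6 78.4  0.  59.3] F [-0.3  0.6  0.3]
units xyz [-2.000e-04  1.300e-03 -3.572e-01] yaw None
```

```bash
python3 -m crank '[[0,0,-0.2,0,100],[0,0,-0.35,0,100],[0,0,-0.357,0,100],[0,0,-0.357,0,100],[0,0,-0.357,0,100]]'; python3 -c "
from h import *
f=grab('wrist','w2')
delta(.715,-.01,.25)
crop(f,180,0,400,200,3.5,'w2c',1.5)"
```

```text
time_s: 1.55
tool_pos: [0.5692, 0.3149, 0.2316]
tcp_rot: [-1.369, -0.917, 0.917]
ft_force: [-0.2, 0.7, 0.1]
opening: 0.0854
from [0.5692 0.315  0.2317] psi 67.64 t 1.6 q [29.  26.4 18.4 82.   0.  51.3] F [-0.7  0.1 -0.4]
units xyz [-0.8169 -0.0612 -0.8616] yaw None
```

View pics/w2c.png

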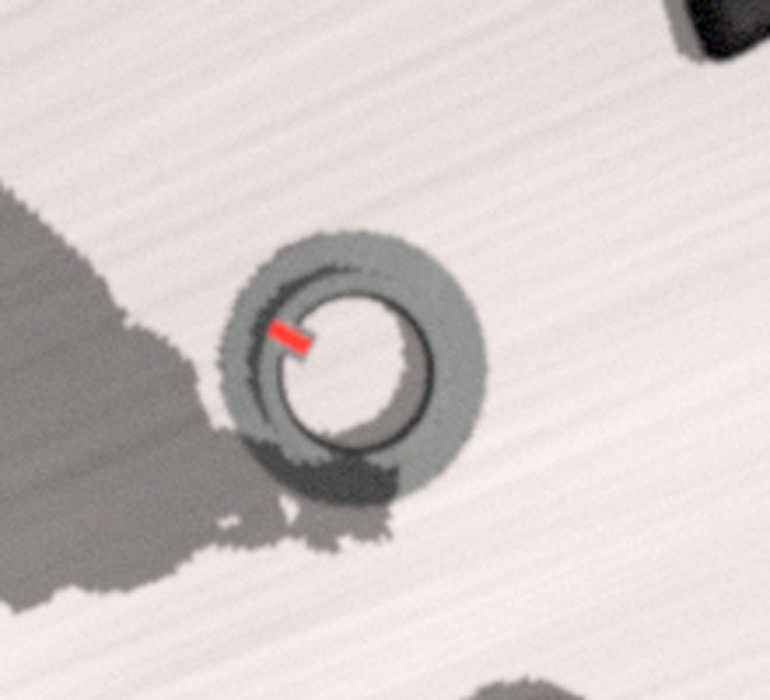

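```bash
python3 - <<'E'
from h import *
f=load('w2')
c=lambda u,v:(180+(u+.5)/3.5-.5,(v+.5)/3.5-.5)
b=ray(f,*c(356.5,372),.034); fl=ray(f,*c(354,368),.01); t=ray(f,*c(290,339),.034)
print(b,fl,t,np.linalg.norm(t-b)); d=t-b; print("tab ang",np.degrees(np.arctan2(d[1],d[0])))
for n in ((279,372),(434,372),(356,292),(356,453)): print(ray(f,*c(*n),.034))
d=ray(f,*c(310,349),.034)-ray(f,*c(270,328),.034);print(np.degrees(np.arctan2(-d[1],-d[0])))
E
python3 -m crank '[[-0.17,-0.02,-0.17,0,100],[-0.33,-0.04,-0.35,0,100],[-0.5,-0.06,-0.53,0,100],[-0.67,-0.06,-0.7,0,100],[-0.817,-0.06,-0.862,0,100]]'; python3 -m crank '[[0,0,0,0,100],[0,0,0,0,100],[0,0,0,0,100],[0,0,0,0,100],[0,0,0,0,100]]';python3 -c "
from h import *
delta(.715,-.01,.25)"
```

```text
[0.50439166 0.34599755 0.034     ] [0.50349357 0.34592062 0.01      ] [0.48997921 0.33287738 0.034     ] 0.01948993347472736
tab ang -137.68727068712585
[0.49655205 0.32690064 0.034     ]
[0.51223092 0.36509361 0.034     ]
[0.48578889 0.35340435 0.034     ]
[0.52385328 0.33795469 0.034     ]
-138.96403325841982
time_s: 2.22
tool_pos: [0.6974, 0.0287, 0.2498]
tcp_rot: [-1.369, -0.918, 0.916]
ft_force: [0.9, 0.2, -0.3]
opening: 0.0854
time_s: 2.85
tool_pos: [0.6971, 0.0304, 0.2492]
tcp_rot: [-1.369, -0.917, 0.917]
ft_force: [-0.2, -0.3, 0.3]
opening: 0.0854
from [0.6971 0.0304 0.2492] psi 67.63 t 2.85 q [ 2.5 31.7 29.9 88.2 -0.  24.9] F [-0.2 -0.3  0.3]
units xyz [-0.1019 -0.0028 -0.1066] yaw None
```

```bash
python3 -m crank '[[-0.1,0,-0.107,0,100],[-0.1,0,-0.107,0,100],[-0.1,0,-0.107,0,100],[-0.1,0,-0.107,0,100],[-0.1,0,-0.107,0,100]]';python3 -c "
from h import *
f=grab('wrist','w3')
delta(.715,-.01,.25)
p=proj(f,[.613,.026,.166]);print(p);u,v=map(int,p[0]);v=max(v,75)
crop(f,u-75,v-75,u+75,v+75,5,'w3c',1.2); print(u-75,v-75)"
```

```text
time_s: 3.48
tool_pos: [0.7153, -0.0098, 0.2491]
tcp_rot: [-1.369, -0.917, 0.916]
ft_force: [-0.3, 0.6, -0.1]
opening: 0.0856
from [ 0.7153 -0.0099  0.2491] psi 67.6 t 3.525 q [-0.8 33.9 33.8 89.9 -0.  21.6] F [-0.5  0.6  0. ]
units xyz [-0.0006 -0.003   0.0009] yaw None
[[267.27508495  43.49164626]]
192 0
```

View pics/w3.png

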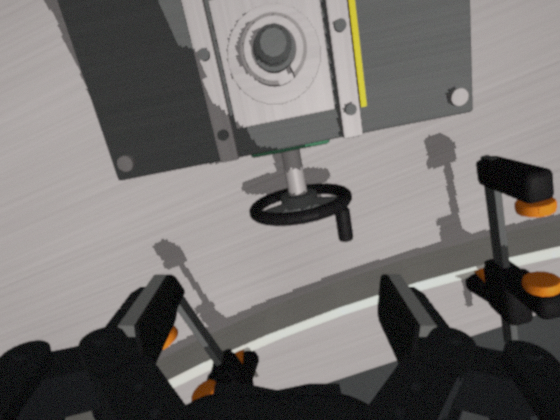

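View pics/w3c.png

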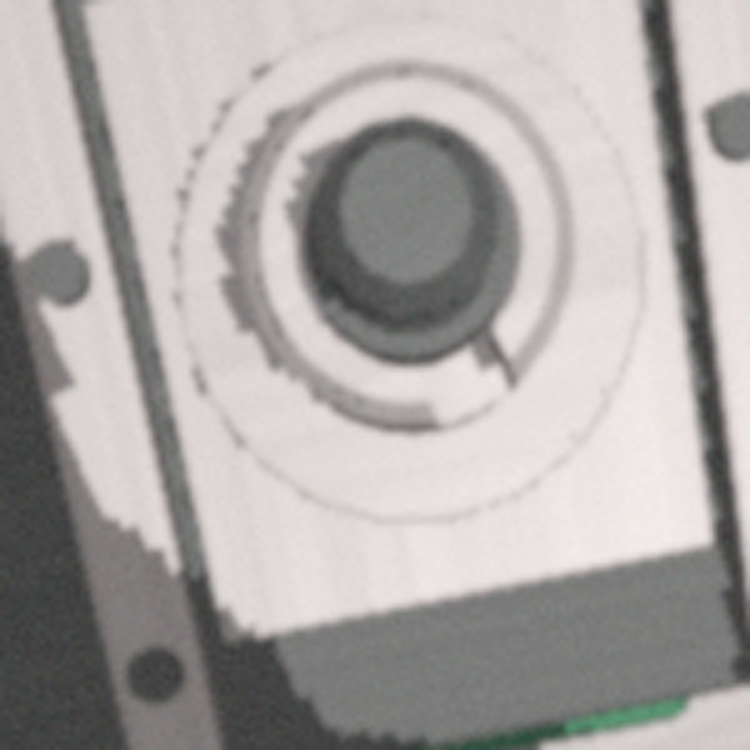

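```bash
cat > ov.py <<'E'
from h import *
def ov(f,ctr,ang,box,s,name,k=3):
    u0,v0,u1,v1=box
    im=f["pixels"][v0:v1,u0:u1,::-1].astype(float)
    im=np.clip((im-110)*k,0,255).astype(np.uint8) if k!=1 else im.astype(np.uint8)
    im=cv2.resize(im,None,fx=s,fy=s,interpolation=cv2.INTER_CUBIC)
    raw=im.copy()
    def dr(P,col):
        p=(proj(f,P)-[u0,v0]+.5)*s-.5
        cv2.polylines(im,[np.round(p).astype(int)],False,col,1)
    a=np.linspace(0,2*np.pi,100)
    for r,z,col in((.010,.19,(0,0,255)),(.0175,.166,(255,0,0)),(.02,.1635,(0,160,0)),(.032,.134,(200,0,200))):
        dr(np.c_[ctr[0]+r*np.cos(a),ctr[1]+r*np.sin(a),a*0+z],col)
    t=np.radians(ang);d=np.array([np.cos(t),np.sin(t)]);n=np.array([-d[1],d[0]])
    L=[np.r_[ctr+d*r+n*w,z] for w,r,z in((.0052,.0193,.1642),(.0052,.0125,.166),(-.0052,.0125,.166),(-.0052,.0193,.1642))]
    dr(np.array(L),(0,140,255))
    cv2.imwrite(f"pics/{name}.png",np.hstack([raw,im]) if raw.shape[1]<=400 else im)
E
python3 - <<'E'
from ov import *
f=load('w3')
c=lambda u,v:(192+(u+.5)/5-.5,(v+.5)/5-.5)
a=ray(f,*c(406,244),.166); b=ray(f,*c(409,272),.134); n=ray(f,*c(405,213),.19);print(a,b,n)
k=ray(f,*c(477,400),.1645)
ang=np.degrees(np.arctan2(k[1]-a[1],k[0]-a[0]));w=ray(f,*c(513,383),.164)-ray(f,*c(490,335),.166)
print(ang,np.degrees(np.arctan2(w[1],w[0])),np.linalg.norm(k-a))
ov(f,a[:2],ang,(230,5,310,95),5,'ov1')
E
```

```text
[0.61666677 0.02799137 0.166     ] [0.61597913 0.02833175 0.134     ] [0.61691439 0.02806348 0.19      ]
4.19412368464284 6.842565014269618 0.019230254394108456
```

View pics/ov1.png

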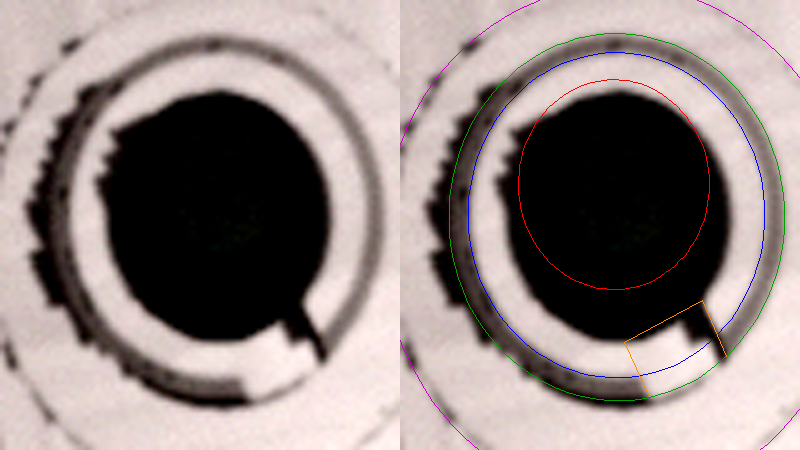

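```bash
python3 -c "
from h import *
delta(.504,.346,.12,67.6)"
```

```text
from [ 0.7153 -0.0099  0.2491] psi 67.6 t 3.525 q [-0.8 33.9 33.8 89.9 -0.  21.6] F [-0.5  0.6  0. ]
units xyz [0.8284 0.4302 1.1035] yaw -0.0
```

```bash
python3 -m crank '[[0.16,0,0.2,0,100],[0.32,0,0.4,0,100],[0.48,0,0.6,0,100],[0.64,0,0.8,0,100],[0.8284,0,1,0,100]]' >/dev/null; python3 -m crank '[[0,0,0.1,0,100],[0,0,0.1,0,100],[0,0,0.1,0,100],[0,0.2,0.1,0,100],[0,0.4,0.1,0,100]]';  python3 -c "
from h import *
delta(.504,.346,.012,67.6)"
```

```text
time_s: 4.78
tool_pos: [0.541, 0.2752, 0.1279]
tcp_rot: [-1.371, -0.917, 0.913]
ft_force: [1.3, 0.9, -0.5]
opening: 0.0853
from [0.541  0.2752 0.1279] psi 67.45 t 4.775 q [27.  24.3 -0.5 65.1 -0.  49.5] F [ 1.3  0.9 -0.5]
units xyz [0.17   0.3864 0.2052] yaw -0.0016
```

```bash
python3 -m crank '[[0.17,0.1,0.2,0,100],[0.17,0.18,0.2,0,100],[0.17,0.18,0.2,0,100],[0.17,0.18,0.2,0,100],[0.17,0.18,0.2,0,100]]';  python3 -c "
from h import *
delta(.504,.346,.012,67.6)
f=grab('wrist','w4');print(proj(f,[.504,.346,.034]))"
```

```text
time_s: 5.4
tool_pos: [0.5049, 0.3454, 0.0762]
tcp_rot: [-1.37, -0.916, 0.913]
ft_force: [-0.4, -0.2, 0.1]
opening: 0.0854
from [0.5049 0.3454 0.0762] psi 67.46 t 5.4 q [34.4 26.9 -4.3 58.7 -0.  56.9] F [-0.4 -0.2  0.1]
units xyz [0.0004 0.2141 0.004 ] yaw -0.0016
[[277.39401123 239.20157983]]
```

View pics/w4.png

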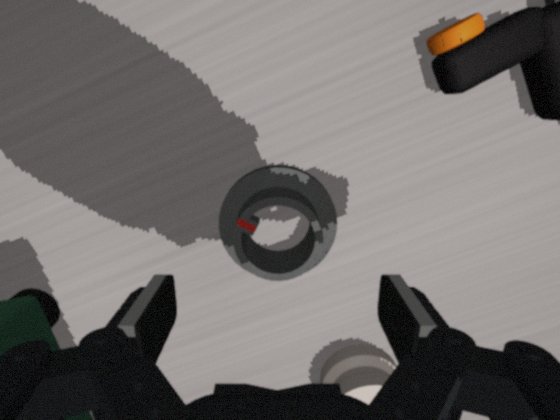

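```bash
python3 -m crank '[[0,0.1,0.002,0,100],[0,0.19,0.004,0,100],[0,0.214,0.004,0,100],[0,0.214,0.004,0,100],[0,0.214,0.004,0,60]]';python3 -m crank '[[0,0,0,0,50],[0,0,0,0,40],[0,0,0,0,30],[0,0,0,0,30],[0,0,0,0,30]]';  python3 -c "
from h import *
delta(.504,.346,.012,67.6)
f=grab('wrist','w5')"
```

```text
time_s: 6.08
tool_pos: [0.5031, 0.3468, 0.0119]
tcp_rot: [-1.37, -0.917, 0.914]
ft_force: [-0.5, -0.2, -0.1]
opening: 0.0699
time_s: 6.7
tool_pos: [0.5029, 0.3468, 0.0121]
tcp_rot: [-1.37, -0.918, 0.914]
ft_force: [-2.8, 0.4, 7.4]
opening: 0.0501
from [0.5029 0.3468 0.0121] psi 67.56 t 6.7 q [34.6 30.2 -9.2 50.5 -0.  57. ] F [-2.8  0.4  7.4]
units xyz [-0.0012  0.0004 -0.0044] yaw -0.0005
```

View pics/w5.png

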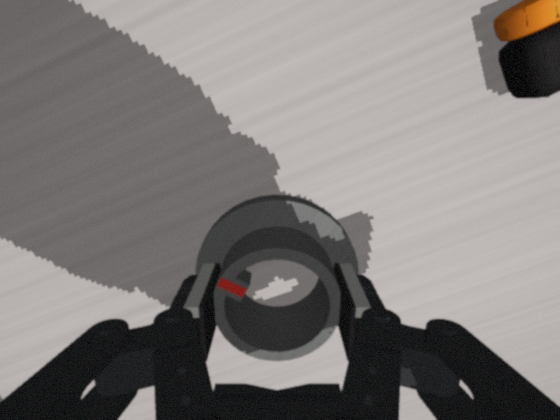

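```bash
python3 -m crank '[[0,-0.15,0,0,30],[0,-0.33,0,-0.1,30],[0,-0.5,0,-0.2,30],[0,-0.66,0,-0.3,30],[0,-0.777,0,-0.4,30]]';python3 -c "
from h import *
f=grab('wrist','w6')
delta(.6167,.028,.245,210.4)
crop(f,200,180,360,380,4,'w6c',2)"
```

```text
time_s: 7.38
tool_pos: [0.5023, 0.3464, 0.2463]
tcp_rot: [-1.086, -1.387, 1.384]
ft_force: [-0.2, -0.0, -4.2]
opening: 0.05
from [0.5034 0.3472 0.2506] psi 104.29 t 7.425 q [34.6 21.8 13.8 81.6 -0.  20.3] F [1.9 0.7 0.7]
units xyz [-1.1243  0.0165 -0.1035] yaw -1.179
```

View pics/w6c.png

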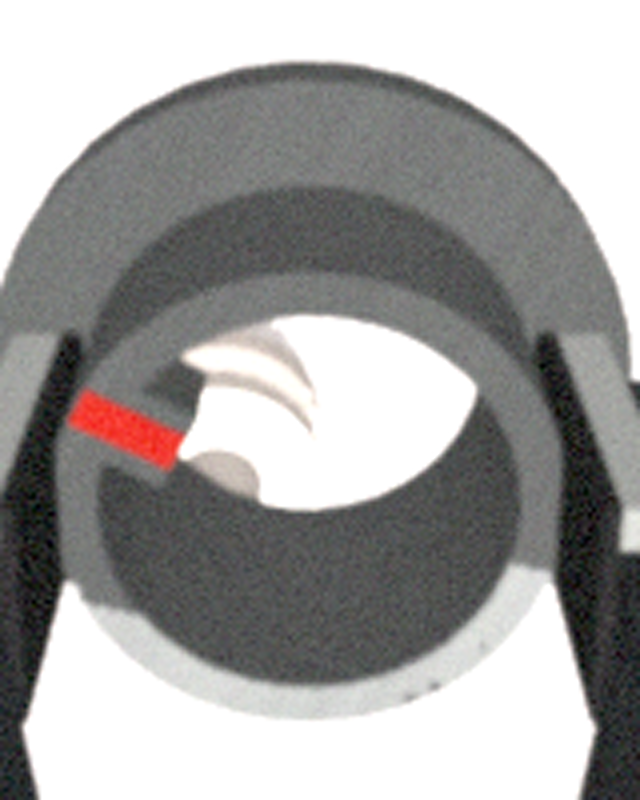

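```bash
cat >> h.py <<'E'
CT=np.array([-.0002,-.1416,.0759]); CR=np.array([[1,.001,0],[.0003,-.3009,.9537],[.001,-.9537,-.3009]])
def toolray(f,u,v,yt):
    d=CR@np.array([(u-f["cx"])/foc(f),(v-f["cy"])/foc(f),1]); return CT+d*(yt-CT[1])/d[1]
def circ(P):
    P=np.array(P);A=np.c_[2*P,np.ones(len(P))];s=np.linalg.lstsq(A,(P**2).sum(1),rcond=None)[0]
    return s[:2],np.sqrt(s[2]+s[:2]@s[:2])
E
python3 - <<'E'
from h import *
f=load('w6'); c=lambda u,v:(200+(u+.5)/4-.5,180+(v+.5)/4-.5)
out=[(57,495),(560,480),(309,270),(308,720),(180,690),(440,690),(130,350),(475,340)]
inn=[(98,500),(521,500),(310,314),(310,685),(160,615),(450,625),(400,328)]
for h in(.020,.022,.024):
  for n,pts in(("out",out),("in",inn)):
    P=[toolray(f,*c(*p),-h)[[0,2]] for p in pts]; cc,r=circ(P); print(h,n,cc.round(4),r.round(4), (np.hypot(*(np.array(P)-cc).T)-r).round(4))
  t=toolray(f,*c(124,428),-h)[[0,2]]-cc; a=toolray(f,*c(77,408),-h)[[0,2]]-toolray(f,*c(175,450),-h)[[0,2]]
  print("tab tool angle (x->z)",np.degrees(np.arctan2(t[1],t[0])),np.degrees(np.arctan2(a[1],a[0])))
E
```

```text
0.02 out [-0.0001 -0.003 ] 0.0253 [-0.0001 -0.0001  0.0009 -0.      0.0001  0.0002 -0.0005 -0.0006]
0.02 in [ 0.     -0.0021] 0.021 [ 0.0003  0.0001 -0.0002  0.0008 -0.0007 -0.0006  0.0002]
tab tool angle (x->z) 155.06240477491258 153.87389067168255
0.022 out [-0.0001 -0.0017] 0.0249 [-0.0001 -0.0001  0.0009 -0.      0.0001  0.0002 -0.0005 -0.0005]
0.022 in [ 0.     -0.0008] 0.0206 [ 0.0003  0.0001 -0.0002  0.0008 -0.0007 -0.0006  0.0002]
tab tool angle (x->z) 155.06240477491258 153.8738906716827
0.024 out [-0.0001 -0.0004] 0.0245 [-0.0001 -0.0001  0.0009 -0.      0.0001  0.0002 -0.0004 -0.0005]
0.024 in [0.     0.0005] 0.0203 [ 0.0003  0.0001 -0.0002  0.0008 -0.0007 -0.0006  0.0002]
tab tool angle (x->z) 155.06240477491255 153.8738906716826
```

```bash
python3 -c "
from h import *
delta(.582,.089,.247,210.1)"
```

```text
from [0.5034 0.3472 0.2506] psi 104.29 t 7.425 q [34.6 21.8 13.8 81.6 -0.  20.3] F [1.9 0.7 0.7]
units xyz [-0.8987  0.0099 -0.0416] yaw -1.1757
```

```bash
python3 -m crank '[[-0.15,0.01,0,-0.11,30],[-0.32,0.01,-0.01,-0.22,30],[-0.5,0.01,-0.02,-0.33,30],[-0.7,0.01,-0.03,-0.44,30],[-0.898,0.01,-0.042,-0.55,30]]' >/dev/null;python3 -c "
from h import *
delta(.582,.089,.247,210.1)"
```

```text
from [0.5775 0.086  0.2403] psi 153.26 t 8.05 q [  8.5  19.4   8.7  79.3  -0.  -54.8] F [ 1.1 -0.2 -3.3]
units xyz [-0.0088 -0.0224 -0.0156] yaw -0.6316
```

```bash
python3 -m crank '[[0,-0.02,-0.01,-0.11,30],[0,-0.02,-0.01,-0.22,30],[0,-0.02,-0.01,-0.33,30],[0,-0.02,-0.01,-0.44,30],[0,-0.02,-0.01,-0.55,30]]' >/dev/null;python3 -m crank '[[0,0,0,-0.08,30],[0,0,0,-0.08,30],[0,0,0,-0.08,30],[0,0,0,-0.08,30],[0,0,0,-0.08,30]]';python3 -c "
from h import *
delta(.582,.089,.247,210.1)
f=grab('wrist','w7')
print(proj(f,[.6167,.028,.166]))"
```

```text
time_s: 9.3
tool_pos: [0.579, 0.0904, 0.2467]
tcp_rot: [-0.511, 1.931, -1.931]
ft_force: [-1.1, 0.0, -3.9]
opening: 0.0496
from [0.579  0.0904 0.2467] psi -150.35 t 9.3 q [   8.9   19.5    9.8   80.3   -0.  -110.8] F [-1.1  0.  -3.9]
units xyz [-0.0064 -0.0009  0.0091] yaw -0.0051
[[274.3371555  109.94155594]]
```

View pics/w7.png

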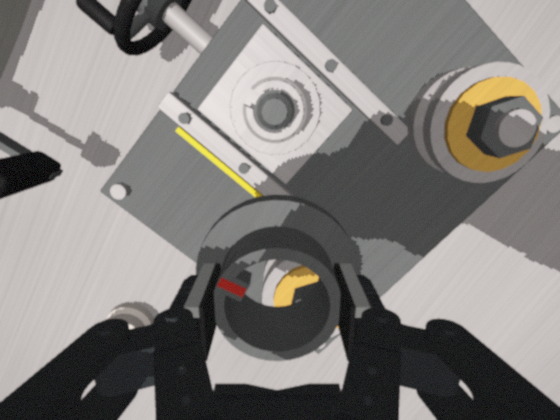

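```bash
python3 - <<'E'
from ov import *
f=load('w7')
ov(f,np.array([.6167,.028]),4.5,(235,65,315,155),5,'ov2')
E
```

```text
(no output)
```

View pics/ov2.png

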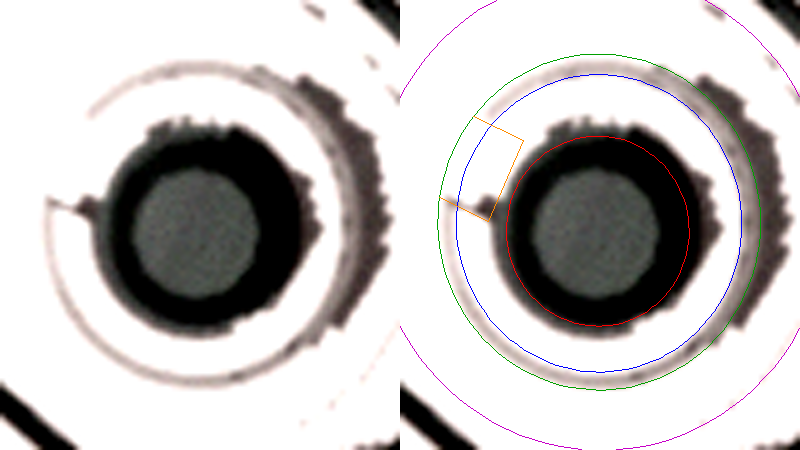

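```bash
python3 -c "
from h import *
delta(.6173,.0269,.247,-150.2)"
```

```text
from [0.579  0.0904 0.2468] psi -150.34 t 9.35 q [   8.9   19.5    9.8   80.3   -0.  -110.8] F [-1.   0.2 -3.6]
units xyz [-0.0063 -0.0008  0.2473] yaw -0.0016
```

```bash
python3 -m crank '[[-0.003,0,0.1,0,30],[-0.006,0,0.2,0,30],[-0.006,0,0.247,0,30],[-0.006,0,0.247,0,30],[-0.006,0,0.247,0,30]]';python3 -c "
from h import *
delta(.6173,.0269,.186,-150.2)
f=grab('wrist','w8');crop(f,190,180,370,380,3.5,'w8c',1.5)"
```

```text
time_s: 9.98
tool_pos: [0.6168, 0.0276, 0.2468]
tcp_rot: [-0.512, 1.931, -1.93]
ft_force: [0.1, -0.1, -3.5]
opening: 0.0498
from [0.6168 0.0276 0.2468] psi -150.29 t 9.975 q [   2.6   22.8   14.8   82.     0.  -117.2] F [ 0.1 -0.1 -3.5]
units xyz [-0.0004  0.2025  0.0029] yaw -0.001
```

View pics/w8c.png

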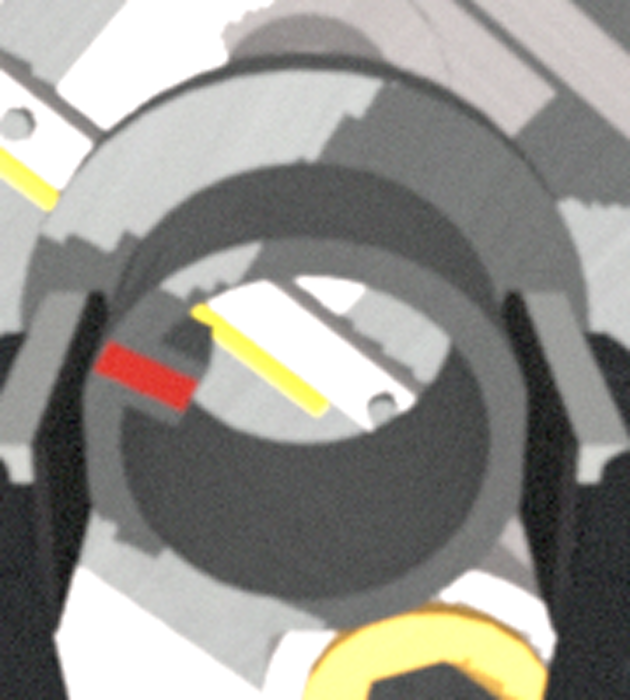

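```bash
python3 -m crank '[[0,0.06,0.003,0,30],[0,0.12,0.003,0,30],[0,0.17,0.003,0,30],[0,0.2,0.003,0,30],[0,0.2,0.003,0,30]]';python3 -c "
from h import *
delta(.6173,.0269,.17,-150.2)
f=grab('wrist','w9');crop(f,190,180,370,380,3.5,'w9c',1.5);s=grab('side','s9');crop(s,220,140,350,240,6,'s9c',1.2)"
```

```text
time_s: 10.65
tool_pos: [0.6173, 0.0264, 0.1863]
tcp_rot: [-0.513, 1.93, -1.93]
ft_force: [-0.2, -0.3, -3.9]
opening: 0.0499
from [0.6173 0.0264 0.1863] psi -150.29 t 10.65 q [   2.4   23.8    7.5   73.8   -0.  -117.3] F [-0.2 -0.3 -3.9]
units xyz [-0.0009  0.0544 -0.0016] yaw -0.001
```

View pics/w9c.png

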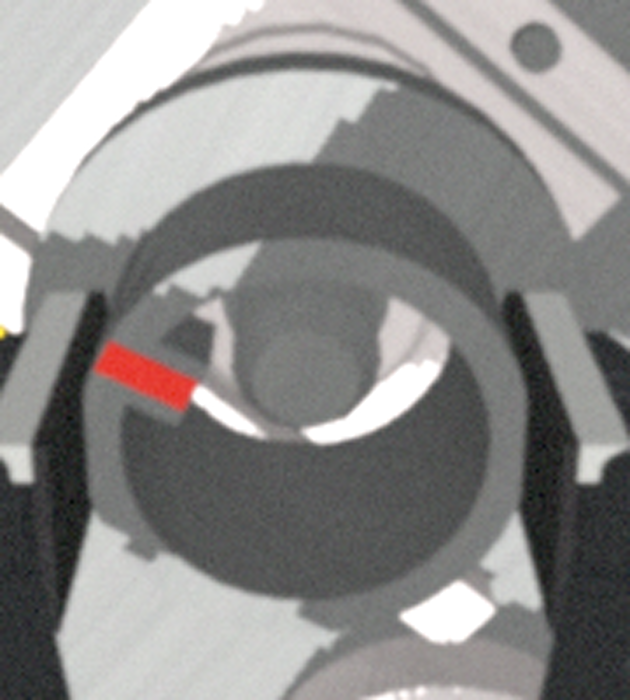

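View pics/s9c.png

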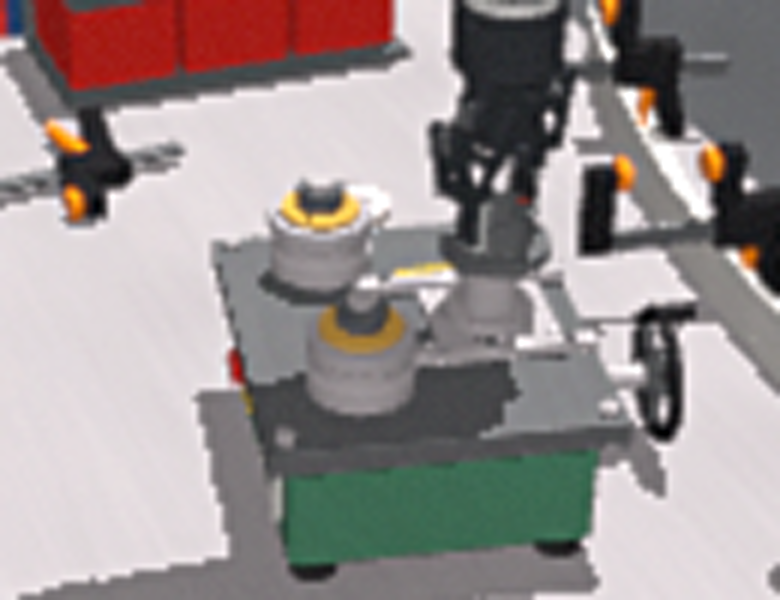

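```bash
python3 -m crank '[[-0.001,0.007,-0.0015,0,30],[-0.001,0.014,-0.0015,0,30],[-0.001,0.021,-0.0015,0,30],[-0.001,0.028,-0.0015,0,30],[-0.001,0.034,-0.0015,0,30]]';python3 -m crank '[[0,0.004,0,0,30],[0,0.007,0,0,30],[0,0.01,0,0,30],[0,0.013,0,0,30],[0,0.013,0,0,30]]'
```

```text
time_s: 11.38
tool_pos: [0.6177, 0.0267, 0.1764]
tcp_rot: [-0.512, 1.93, -1.93]
ft_force: [-0.7, -0.6, -3.8]
opening: 0.0497
time_s: 12.0
tool_pos: [0.6175, 0.0269, 0.1725]
tcp_rot: [-0.512, 1.931, -1.93]
ft_force: [-2.9, 2.7, -3.2]
opening: 0.0497
```

```bash
python3 -m crank '[[0,0,-0.001,0,30],[0,0.004,-0.0015,0,30],[0,0.008,-0.0015,0,30],[0,0.012,-0.0015,0,30],[0,0.015,-0.0015,0,30]]';python3 -m crank '[[0,0.004,0,0,30],[0,0.008,0,0,30],[0,0.012,0,0,30],[0,0.015,0,0,30],[0,0.015,0,0,30]]'
```

```text
time_s: 12.62
tool_pos: [0.6175, 0.0271, 0.1681]
tcp_rot: [-0.512, 1.93, -1.93]
ft_force: [-3.2, 2.0, -1.1]
opening: 0.0501
time_s: 13.25
tool_pos: [0.6174, 0.0272, 0.1635]
tcp_rot: [-0.512, 1.93, -1.93]
ft_force: [-3.3, 3.0, -3.4]
opening: 0.05
```

```bash
python3 -m crank '[[0,0.005,-0.002,0,30],[0,0.01,-0.002,0,30],[0,0.015,-0.002,0,30],[0,0.02,-0.002,0,30],[0,0.023,-0.002,0,30]]';python3 -m crank '[[0,0.002,0,0,30],[0,0.004,0,0,30],[0,0.005,0,0,30],[0,0.006,0,0,30],[0,0.006,0,0,30]]';python3 -c "
from h import *
f=grab('wrist','w10');crop(f,190,180,370,380,3.5,'w10c',1.5)"
```

```text
time_s: 13.88
tool_pos: [0.6174, 0.0275, 0.1566]
tcp_rot: [-0.511, 1.93, -1.93]
ft_force: [-0.6, 0.3, -2.2]
opening: 0.0501
time_s: 14.5
tool_pos: [0.6172, 0.0276, 0.155]
tcp_rot: [-0.512, 1.93, -1.93]
ft_force: [-0.7, -0.6, -3.5]
opening: 0.0498
```

View pics/w10c.png

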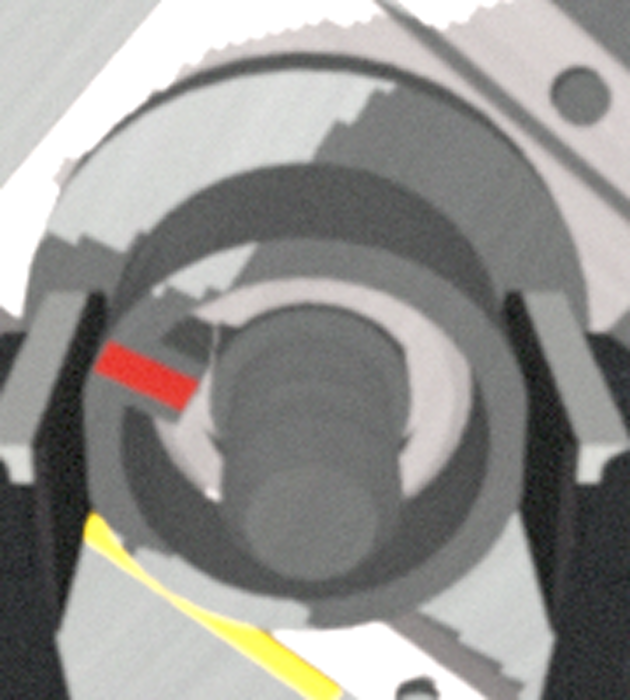

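```bash
python3 -m crank '[[0,0.0015,0,0,30],[0,0.003,0,0,30],[0,0.0045,0,0,30],[0,0.006,0,0,30],[0,0.006,0,0,30]]'
```

```text
time_s: 15.18
tool_pos: [0.6172, 0.0276, 0.1531]
tcp_rot: [-0.512, 1.93, -1.93]
ft_force: [-0.0, -0.5, -4.1]
opening: 0.0498
```

```bash
python3 -c "
from h import *
f=grab('wrist','w11');crop(f,190,230,330,330,5.5,'w11c',1.5)"
```

```text
(no output)
```

View pics/w11c.png

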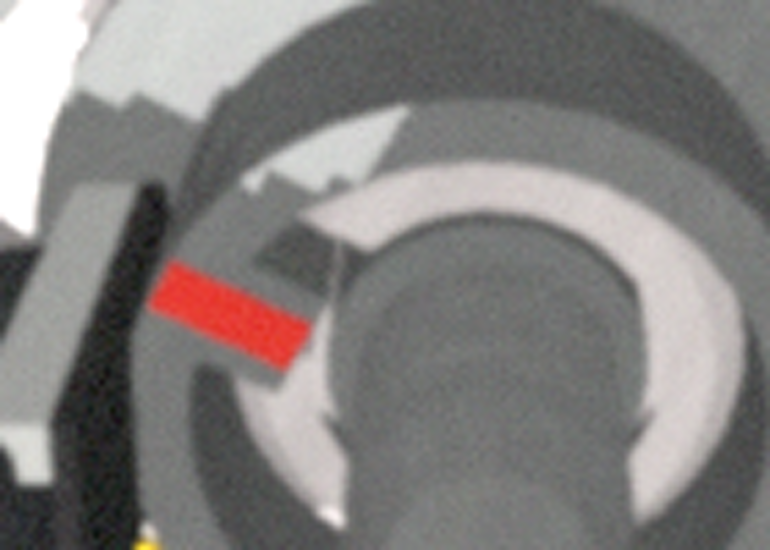

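```bash
python3 -m crank '[[0,0.0015,0,0,30],[0,0.003,0,0,30],[0,0.0045,0,0,30],[0,0.006,0,0,30],[0,0.006,0,0,30]]'
```

```text
time_s: 15.85
tool_pos: [0.6172, 0.0276, 0.1513]
tcp_rot: [-0.512, 1.93, -1.93]
ft_force: [-0.6, -0.9, -4.1]
opening: 0.0502
```

```bash
python3 -m crank '[[0,0.0015,0,0,30],[0,0.003,0,0,30],[0,0.0045,0,0,30],[0,0.006,0,0,30],[0,0.006,0,0,30]]'
```

```text
time_s: 16.48
tool_pos: [0.6172, 0.0276, 0.1495]
tcp_rot: [-0.512, 1.93, -1.93]
ft_force: [-0.2, 0.2, -4.0]
opening: 0.0499
```

```bash
python3 -m crank '[[0,0.0015,0,0,30],[0,0.003,0,0,30],[0,0.0045,0,0,30],[0,0.006,0,0,30],[0,0.006,0,0,30]]'; python3 -c "
from h import *
from bench import robot
print(robot.observe()['ft_torque'])
f=grab('wrist','w12');crop(f,190,230,330,330,5.5,'w12c',1.5)"
```

```text
time_s: 17.1
tool_pos: [0.6172, 0.0276, 0.1477]
tcp_rot: [-0.512, 1.93, -1.93]
ft_force: [0.2, -0.3, -3.7]
opening: 0.05
[-0.04897791 -0.03442639 -0.00794108]
```

View pics/w12c.png

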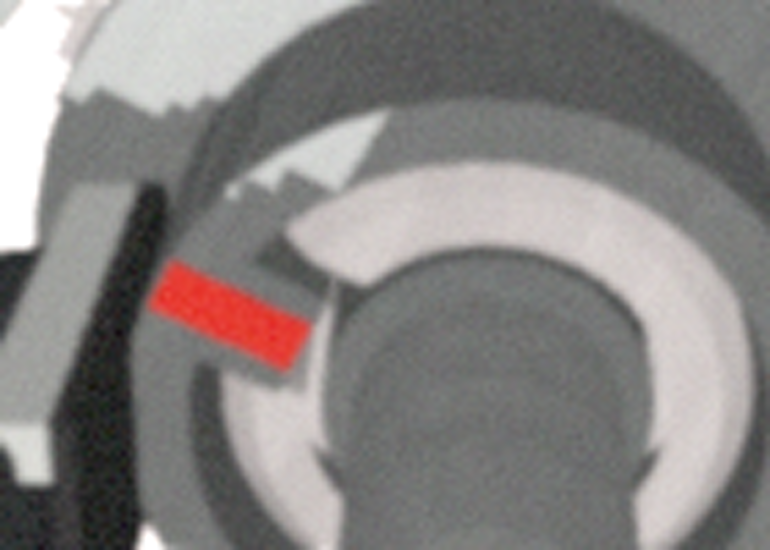

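```bash
python3 -m crank '[[0,0.001,0,0,30],[0,0.002,0,0,30],[0,0.003,0,0,30],[0,0.004,0,0,30],[0,0.004,0,0,30]]'
```

```text
time_s: 17.77
tool_pos: [0.6172, 0.0276, 0.1466]
tcp_rot: [-0.512, 1.93, -1.93]
ft_force: [0.4, -0.1, -3.8]
opening: 0.0494
```

```bash
python3 -m crank '[[0,0.001,0,0,30],[0,0.0015,0,0,30],[0,0.002,0,0,30],[0,0.002,0,0,30],[0,0.002,0,0,30]]'
```

```text
time_s: 18.4
tool_pos: [0.6172, 0.0276, 0.1462]
tcp_rot: [-0.512, 1.93, -1.93]
ft_force: [-0.8, -0.5, -0.4]
opening: 0.0497
```

Contact on the shoulder; release.

```bash
python3 -m crank '[[0,0,0,0,45],[0,0,0,0,65],[0,0,0,0,85],[0,0,0,0,100],[0,0,0,0,100]]';python3 -m crank '[[0,-0.08,0,0,100],[0,-0.17,0,0,100],[0,-0.26,0,0,100],[0,-0.35,0,0,100],[0,-0.35,-0.1,0,100]]'; python3 -c "
from h import *
delta(.582,.089,.25,-150)
f=grab('wrist','w13');s=grab('side','s13');crop(s,260,150,350,230,8,'s13c',1.2);crop(f,160,120,400,320,3.3,'w13c',1.5)"
```

```text
time_s: 19.02
tool_pos: [0.6172, 0.0276, 0.146]
tcp_rot: [-0.512, 1.93, -1.93]
ft_force: [-0.3, 0.8, -0.6]
opening: 0.0853
time_s: 19.65
tool_pos: [0.6038, 0.0529, 0.2529]
tcp_rot: [-0.506, 1.929, -1.931]
ft_force: [0.3, 0.2, -0.5]
opening: 0.0852
from [0.6038 0.0529 0.2529] psi -150.43 t 19.65 q [   5.    21.4   13.5   81.9   -0.  -114.6] F [ 0.3  0.2 -0.5]
units xyz [ 0.004   0.0095 -0.1406] yaw -0.0047
```

View pics/w13c.png

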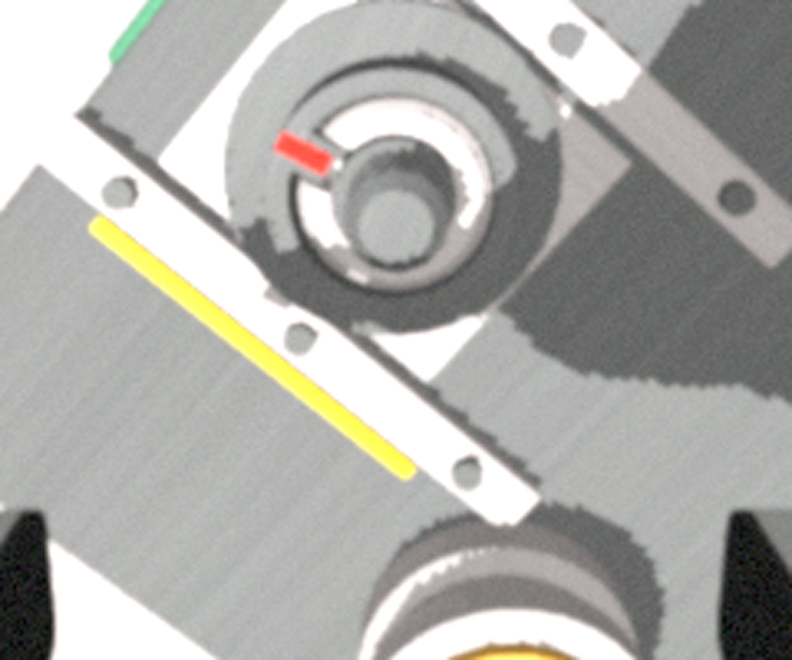

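View pics/s13c.png

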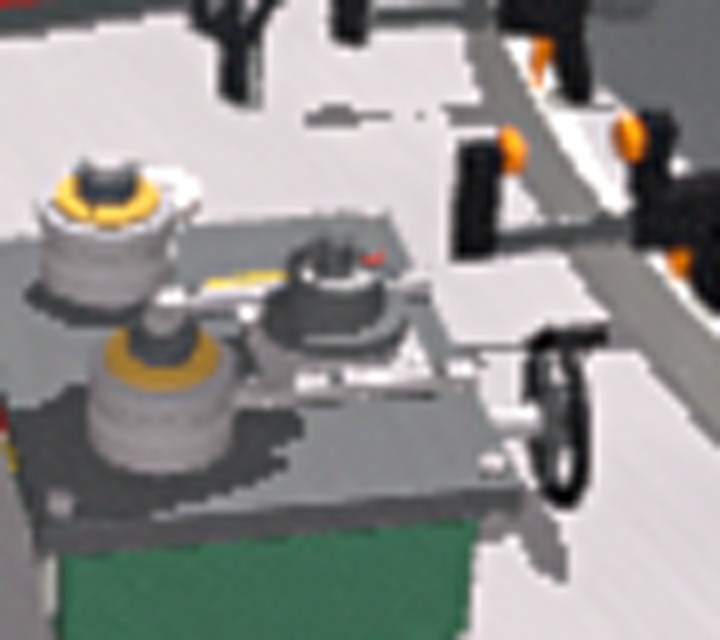

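```bash
python3 -c "
from h import *
delta(.418,-.27,.25,-150)"; python3 -m crank '[[0.2,0,0.17,0,100],[0.4,0,0.34,0,100],[0.6,0,0.5,0,100],[0.8,0,0.6,0,100],[1,0,0.65,0,100]]';python3 -c "
from h import *
delta(.418,-.27,.20,-150)"
```

```text
from [0.6016 0.0552 0.2517] psi -150.22 t 19.75 q [   5.2   21.3   13.2   81.9    0.  -114.5] F [ 0.1 -0.3 -0.2]
units xyz [1.0696 0.0048 0.6369] yaw -0.0025
time_s: 20.38
tool_pos: [0.4677, -0.2283, 0.2506]
tcp_rot: [-0.512, 1.93, -1.931]
ft_force: [0.6, -0.7, -0.1]
opening: 0.0859
from [ 0.4677 -0.2283  0.2506] psi -150.31 t 20.375 q [ -26.    12.9    1.    78.1   -0.  -145.7] F [ 0.6 -0.7 -0.1]
units xyz [0.2127 0.1688 0.0388] yaw -0.0034
```

```bash
python3 -m crank '[[0.21,0.17,0.04,0,100],[0.21,0.17,0.04,0,100],[0.21,0.17,0.04,0,100],[0.21,0.17,0.04,0,100],[0.21,0.17,0.04,0,100]]';python3 -c "
from h import *
delta(.418,-.27,.20,-150)
f=grab('wrist','w14')"
```

```text
time_s: 21.0
tool_pos: [0.4212, -0.2673, 0.2008]
tcp_rot: [-0.512, 1.928, -1.93]
ft_force: [0.7, -0.3, -0.5]
opening: 0.0856
from [ 0.4212 -0.2673  0.2008] psi -150.2 t 21.0 q [ -32.4   11.7   -7.8   70.3    0.  -152.2] F [ 0.7 -0.3 -0.5]
units xyz [0.0137 0.0026 0.0026] yaw -0.0023
```

View pics/w14.png

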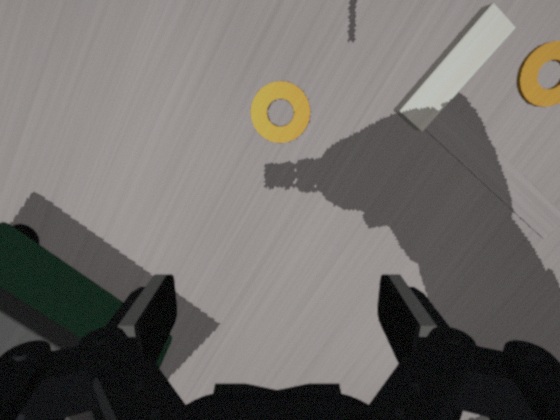

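```bash
python3 -c "
from h import *
f=load('w14')
w=ray(f,281,112,.006);print(w)
delta(w[0],w[1],.02,-150)"
```

```text
[ 0.4523413  -0.32853993  0.006     ]
from [ 0.421  -0.2672  0.2007] psi -150.2 t 21.05 q [ -32.4   11.7   -7.9   70.3    0.  -152.2] F [0.2 0.  0.1]
units xyz [0.0113 0.6024 0.2285] yaw -0.0023
```

```bash
python3 -m crank '[[0.01,0.1,0.12,0,90],[0.011,0.2,0.2285,0,80],[0.011,0.35,0.2285,0,75],[0.011,0.5,0.2285,0,75],[0.011,0.58,0.2285,0,75]]';python3 -m crank '[[0,0.02,0,0,75],[0,0.02,0,0,75],[0,0.02,0,0,75],[0,0.02,0,0,75],[0,0.02,0,0,75]]';python3 -c "
from h import *
delta(.4523,-.3285,.01,-150)
f=grab('wrist','w15')"
```

```text
time_s: 21.68
tool_pos: [0.4508, -0.3278, 0.0239]
tcp_rot: [-0.514, 1.932, -1.928]
ft_force: [0.5, -0.3, 0.4]
opening: 0.0643
time_s: 22.3
tool_pos: [0.4512, -0.3291, 0.0206]
tcp_rot: [-0.511, 1.929, -1.931]
ft_force: [0.1, -0.1, -0.2]
opening: 0.0642
from [ 0.4512 -0.3291  0.0206] psi -150.3 t 22.3 q [ -36.1   25.5  -16.4   48.1   -0.  -155.8] F [ 0.1 -0.1 -0.2]
units xyz [-0.0043  0.0355 -0.    ] yaw -0.0034
```

View pics/w15.png

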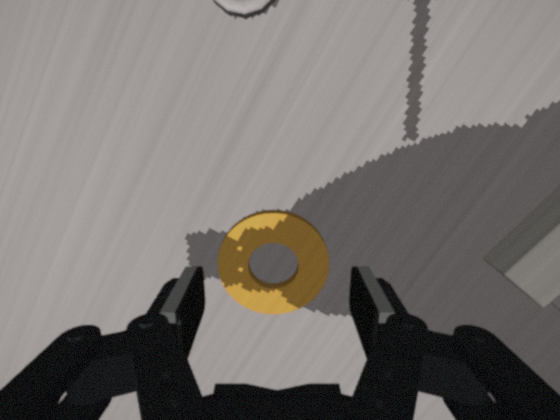

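```bash
python3 -m crank '[[-0.004,0.015,0,0,75],[-0.004,0.03,0,0,75],[-0.004,0.045,0,0,75],[-0.004,0.055,0,0,75],[-0.004,0.055,0,0,75]]';python3 -m crank '[[0,0.003,0,0,75],[0,0.006,0,0,75],[0,0.009,0,0,75],[0,0.012,0,0,75],[0,0.012,0,0,75]]'
```

```text
time_s: 22.98
tool_pos: [0.4517, -0.3282, 0.0032]
tcp_rot: [-0.512, 1.931, -1.93]
ft_force: [0.8, -0.3, 0.3]
opening: 0.0645
time_s: 23.6
tool_pos: [0.4519, -0.3283, -0.0001]
tcp_rot: [-0.512, 1.93, -1.93]
ft_force: [-0.0, 0.2, 0.7]
opening: 0.0638
```

```bash
python3 -m crank '[[0,0.002,0,0,72],[0,0.004,0,0,72],[0,0.006,0,0,72],[0,0.007,0,0,72],[0,0.007,0,0,72]]';python3 -c "
from h import *
f=grab('wrist','w16');crop(f,170,220,390,360,3.5,'w16c',1.6)"
```

```text
time_s: 24.22
tool_pos: [0.4519, -0.3283, -0.0022]
tcp_rot: [-0.512, 1.93, -1.93]
ft_force: [-0.3, 0.1, -0.3]
opening: 0.0613
```

View pics/w16c.png

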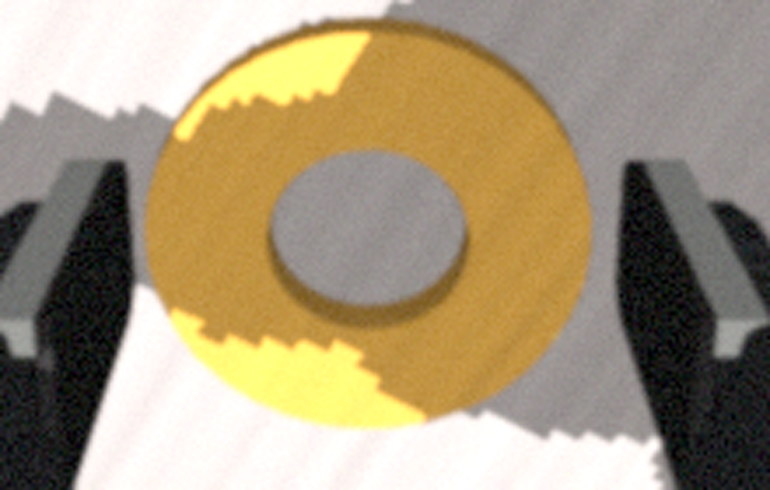

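```bash
python3 -m crank '[[0,0,0,0,68],[0,0,0,0,62],[0,0,0,0,55],[0,0,0,0,40],[0,0,0,0,40]]';python3 -m crank '[[0,0,0,0,40],[0,-0.01,0,0,40],[0,-0.03,0,0,40],[0,-0.06,0,0,40],[0,-0.1,0,0,40]]';python3 -c "
from h import *
f=grab('wrist','w17');crop(f,170,220,390,360,3.5,'w17c',1.6)"
```

```text
time_s: 24.9
tool_pos: [0.452, -0.3283, -0.0012]
tcp_rot: [-0.511, 1.929, -1.931]
ft_force: [-2.3, 1.6, 11.1]
opening: 0.0512
time_s: 25.52
tool_pos: [0.4518, -0.3282, 0.0284]
tcp_rot: [-0.512, 1.93, -1.93]
ft_force: [-0.6, 0.9, -0.5]
opening: 0.0516
```

View pics/w17c.png

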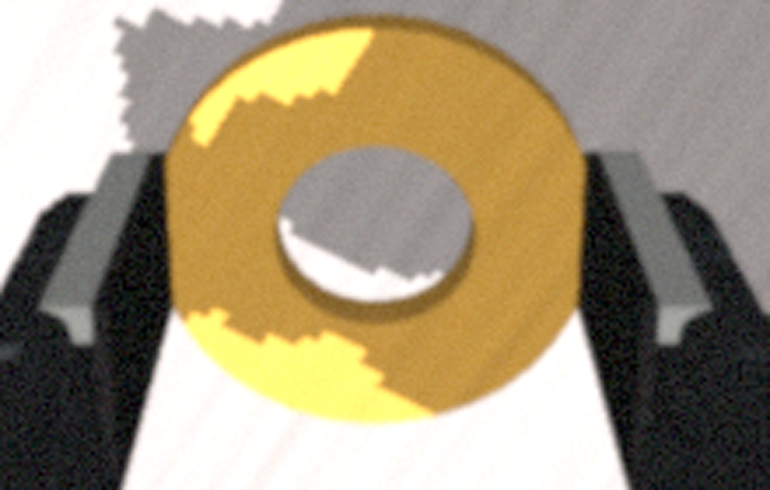

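```bash
python3 - <<'E'
from h import *
f=load('w17'); c=lambda u,v:(170+(u+.5)/3.5-.5,220+(v+.5)/3.5-.5)
for h in (.0062,.0072):
  P=[toolray(f,*c(*p),-h)[[0,2]] for p in [(279,225),(474,225),(376,146),(376,303)]]; print(circ(P))
  P=[toolray(f,*c(*p),-h)[[0,2]] for p in [(376,424),(376,20)]]; print(np.mean(P,0),np.ptp(P,0))
off=np.mean(P,0)[1]
delta(.6166,.0287,.25,-150.3)
E
```

```text
(array([ 3.68611985e-05, -2.98316201e-04]), np.float64(0.011590117910850996))
[-2.67468866e-05 -1.30310230e-03] [6.97156690e-05 5.66409163e-02]
(array([3.51118544e-05, 2.64448321e-04]), np.float64(0.011504518812543385))
[-2.80264517e-05 -7.32916907e-04] [6.92007823e-05 5.62225934e-02]
from [ 0.4526 -0.3288  0.0301] psi -150.3 t 25.575 q [ -36.    24.9  -15.6   49.3   -0.  -155.7] F [ 0.4 -0.4 -0.3]
units xyz [-1.0657 -0.7337 -0.7631] yaw -0.0
```

```bash
python3 -m crank '[[0,-0.19,0,0,40],[0,-0.38,0,0,40],[-0.1,-0.57,-0.08,0,40],[-0.25,-0.735,-0.2,0,40],[-0.4,-0.735,-0.3,0,40]]';python3 -c "
from h import *
delta(.6166,.0287,.25,-150.3)"
```

```text
time_s: 26.2
tool_pos: [0.5096, -0.1969, 0.2506]
tcp_rot: [-0.505, 1.926, -1.933]
ft_force: [1.8, -0.2, -2.0]
opening: 0.0512
from [ 0.5096 -0.1969  0.2506] psi -150.42 t 26.2 q [ -21.1   15.2    4.2   78.7   -0.  -140.7] F [ 1.8 -0.2 -2. ]
units xyz [-0.6813  0.0021 -0.4781] yaw -0.0014
```

```bash
python3 -m crank '[[-0.14,0,-0.1,0,40],[-0.28,0,-0.2,0,40],[-0.45,0,-0.3,0,40],[-0.6,0,-0.4,0,40],[-0.68,0,-0.478,0,40]]' >/dev/null;python3 -m crank '[[0,0,0,0,40],[0,0,0,0,40],[0,0,0,0,40],[0,0,0,0,40],[0,0,0,0,40]]';python3 -c "
from h import *
delta(.6166,.0287,.198,-150.3)"
```

```text
time_s: 27.45
tool_pos: [0.6145, 0.0278, 0.2471]
tcp_rot: [-0.511, 1.931, -1.931]
ft_force: [-0.3, -0.8, -0.4]
opening: 0.0516
from [0.6145 0.0278 0.2471] psi -150.36 t 27.45 q [   2.6   22.5   14.4   81.9   -0.  -117. ] F [-0.3 -0.8 -0.4]
units xyz [-0.0074  0.1636  0.0009] yaw -0.0006
```

```bash
python3 -m crank '[[-0.007,0.06,0.001,0,40],[-0.007,0.12,0.001,0,40],[-0.007,0.163,0.001,0,40],[-0.007,0.163,0.001,0,40],[-0.007,0.163,0.001,0,40]]';python3 -c "
from h import *
delta(.6166,.0287,.17,-150.3)
f=grab('wrist','w18');crop(f,170,180,390,360,3.5,'w18c',1.6)"
```

```text
time_s: 28.08
tool_pos: [0.6169, 0.0293, 0.1987]
tcp_rot: [-0.511, 1.93, -1.93]
ft_force: [-0.9, -0.2, -0.2]
opening: 0.0517
from [0.6169 0.0293 0.1987] psi -150.3 t 28.075 q [   2.7   23.4    8.8   75.3   -0.  -117. ] F [-0.9 -0.2 -0.2]
units xyz [0.0019 0.0956 0.0012] yaw -0.0001
```

View pics/w18c.png

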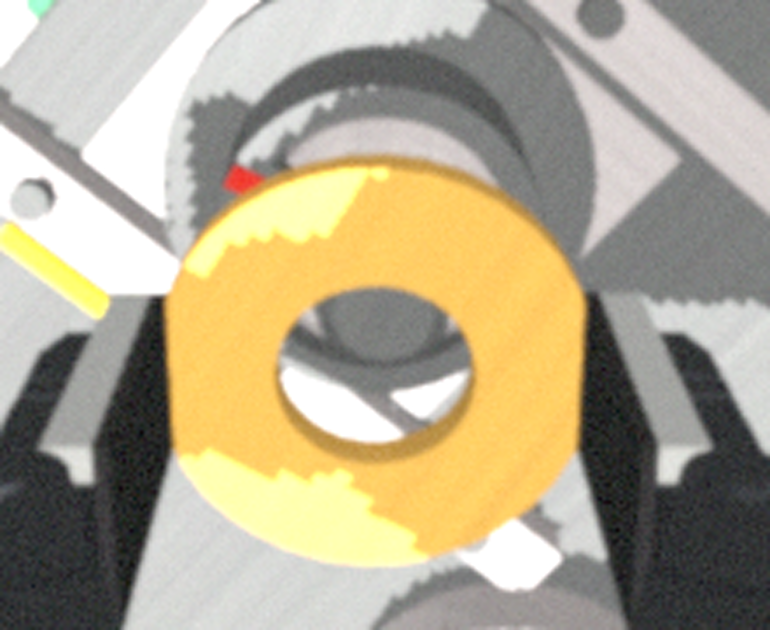

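```bash
python3 -m crank '[[0.002,0.01,0.001,0,40],[0.002,0.02,0.001,0,40],[0.002,0.03,0.001,0,40],[0.002,0.04,0.001,0,40],[0.002,0.045,0.001,0,40]]';python3 -c "
from h import *
f=grab('wrist','w19');crop(f,170,180,390,360,3.5,'w19c',1.6)"
```

```text
time_s: 28.75
tool_pos: [0.6161, 0.0287, 0.1842]
tcp_rot: [-0.512, 1.93, -1.93]
ft_force: [0.5, 0.8, 0.0]
opening: 0.0513
```

View pics/w19c.png

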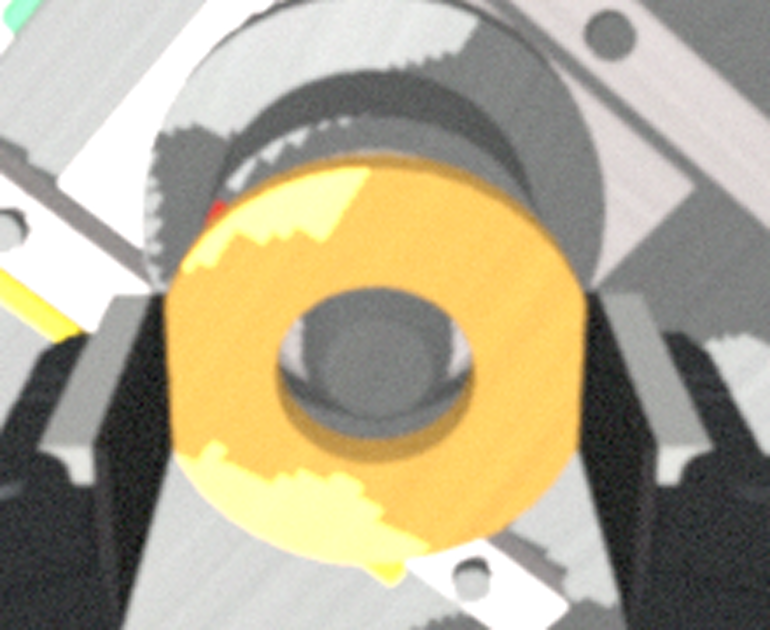

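```bash
python3 -m crank '[[0,0.01,0,0,40],[0,0.02,0,0,40],[0,0.03,0,0,40],[0,0.04,0,0,40],[0,0.046,0,0,40]]';python3 -m crank '[[0,0.002,0,0,40],[0,0.004,0,0,40],[0,0.006,0,0,40],[0,0.006,0,0,40],[0,0.006,0,0,40]]'
```

```text
time_s: 29.42
tool_pos: [0.6162, 0.0287, 0.1705]
tcp_rot: [-0.512, 1.93, -1.93]
ft_force: [0.2, 1.0, -0.3]
opening: 0.0517
time_s: 30.05
tool_pos: [0.6163, 0.0287, 0.169]
tcp_rot: [-0.512, 1.93, -1.93]
ft_force: [0.2, -0.2, -0.9]
opening: 0.0515
```

```bash
python3 -m crank '[[0,0.0015,0,0,40],[0,0.003,0,0,40],[0,0.0045,0,0,40],[0,0.006,0,0,40],[0,0.006,0,0,40]]'; python3 -c "
from h import *
f=grab('wrist','w20');crop(f,170,180,390,360,3.5,'w20c',1.6)"
```

```text
time_s: 30.68
tool_pos: [0.6162, 0.0287, 0.167]
tcp_rot: [-0.512, 1.93, -1.93]
ft_force: [-0.1, -0.9, -0.5]
opening: 0.0515
```

View pics/w20c.png

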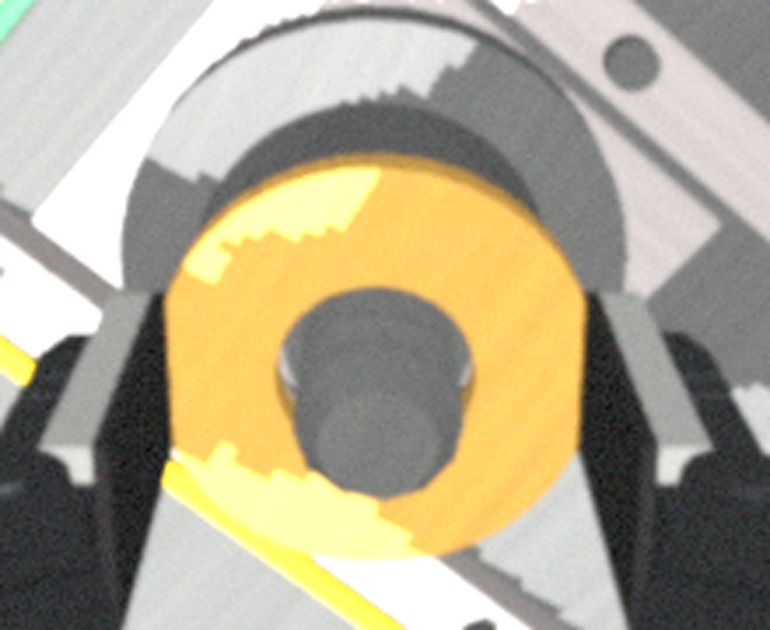

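```bash
python3 -m crank '[[0,0.0005,0,0,40],[0,0.001,0,0,40],[0,0.0015,0,0,40],[0,0.002,0,0,40],[0,0.0025,0,0,40]]'
```

```text
time_s: 31.35
tool_pos: [0.6163, 0.0287, 0.1669]
tcp_rot: [-0.511, 1.93, -1.93]
ft_force: [-1.3, 0.3, 6.1]
opening: 0.0514
```

Contact; the washer is seated. Release and rise.

```bash
python3 -m crank '[[0,-0.001,0,0,55],[0,-0.001,0,0,70],[0,-0.001,0,0,85],[0,-0.001,0,0,100],[0,-0.001,0,0,100]]';python3 -m crank '[[0,-0.05,0,0,100],[0,-0.13,0,0,100],[0,-0.2,0,0,100],[0,-0.27,0,0,100],[0,-0.27,-0.15,0,100]]'; python3 -m crank '[[0,0,-0.1,0,100],[0,0,-0.1,0,100],[0,0,-0.1,0,100],[0,0,-0.1,0,100],[0,0,-0.1,0,100]]';python3 -c "
from h import *
f=grab('wrist','w21');s=grab('side','s21');t=grab('top','t21');crop(s,260,150,350,230,8,'s21c',1.2);crop(f,160,40,400,220,3.3,'w21c',1.5)"
```

```text
time_s: 31.98
tool_pos: [0.6163, 0.0287, 0.1666]
tcp_rot: [-0.512, 1.93, -1.93]
ft_force: [0.1, 0.6, -0.7]
opening: 0.0854
time_s: 32.6
tool_pos: [0.5957, 0.0667, 0.2501]
tcp_rot: [-0.504, 1.929, -1.932]
ft_force: [0.0, 1.0, -0.9]
opening: 0.0851
time_s: 33.22
tool_pos: [0.5794, 0.0932, 0.2475]
tcp_rot: [-0.511, 1.931, -1.931]
ft_force: [0.1, -0.9, -0.3]
opening: 0.0854
```

View pics/w21c.png

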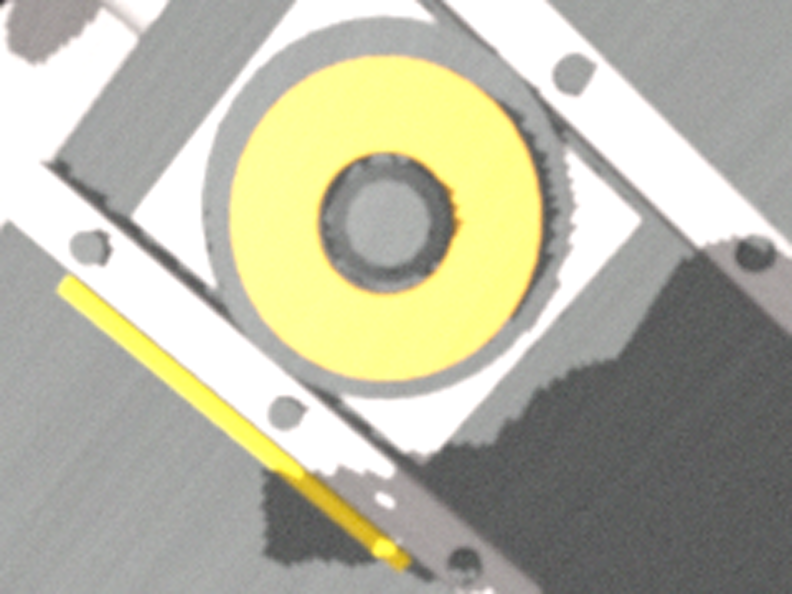

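View pics/s21c.png

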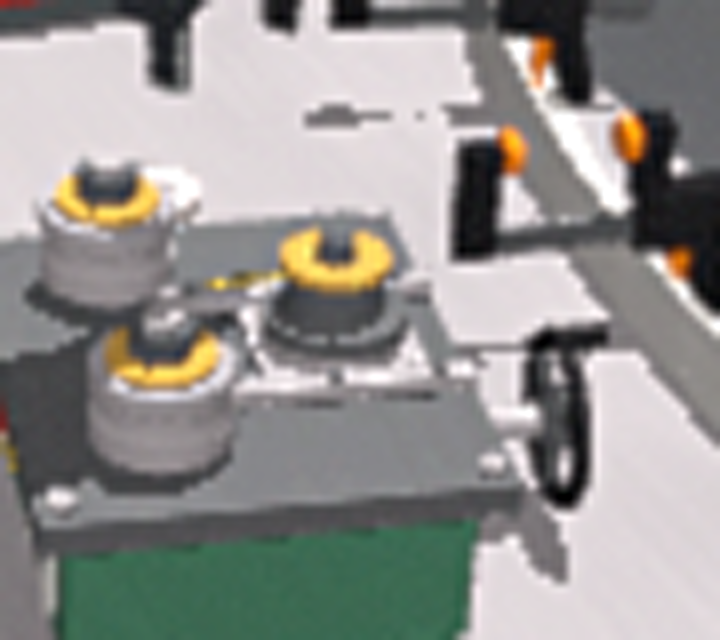

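View pics/t21.png

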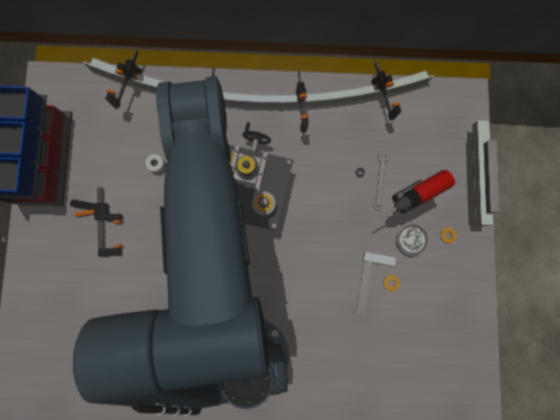

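The wrist view shows the washer lying flat and centred round the nose (crop about 387,220). In the top view the other objects sit at their starting pixels.

```bash
python3 -c "
from bench import robot
print(robot.close_job(), robot.observe()['time_s'])"
```

```text
the job is handed in; nothing more can be done
the job is handed in; nothing more can be done
```

The collar is on the spindle with its tab in the keyway, sitting home on the shoulder. The brass washer lies flat on top of it, over the threaded nose. I released both parts and handed the job in at about 33 s, with the gripper clear and open.

- **Collar:** I read the keyway direction from the wrist camera (about 4° in the world frame) and turned the collar to it in the air. I then lowered it in 1–2 mm steps, following the small side forces. The tab dropped in without riding on the land, so no turning search was needed. At the height of the seat, its 4 N weight came off the wrist, and lateral forces never passed about 4 N at the readings I took.
- **Washer:** I took the one of the three farthest to the robot's left. It went over the nose centred and touched down at the expected height with about 6 N.
- **Picking up the washer:** the fingertips pressed the bench with about 11 N as they closed.
- **Last checks:** the wrist view shows the washer concentric with the nose to about 1 mm and level, and the side view agrees. The other objects in the top view looked to be in their starting places; the arm hid one roll and the deck's left part. Nothing failed, but the collar's position is judged from images, height and force, and the washer hid the tab in the last pictures.

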